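Hang the offcut pail on the stand's hook

TASK

Tidy the lampworking bench: swing the bail of the steel offcut pail up until it stands upright, with the pail still standing on the bench, then carry the pail by it and hang it over both prongs of the lab stand's hook. Lower it gently and without forcing the hook, let the hook take the pail's weight before you let go, and leave the pail hanging level and still. Do not tip the pail, and leave everything else on the bench where it is.

Things in the scene. Friction and masses are not known exactly. Their poses are not given: they have to be found in the camera images.
- pail: Round steel pail of glass offcuts, 95 mm high, 116 mm across the rim, 92 mm across the bottom, 0.40 to 0.62 kg in all, standing loose. Origin: centre of its underside; z up. The bail's pivots lie 86 mm above the origin on a line along the pail's y axis. The bail lies flat to the pail's -x side, its grip 36 mm clear of the rim.
- bail (a joint): Angle of the bail (rad): 0 flat out to the pail's -x side, level with its pivots, where it rests on stops; 1.57 upright above the pail; 3.14 flat to the +x side. The pivots drag a little (about 0.012 Nm): let go within some 0.2 rad of upright it stays, lower it falls back.
- grip (a point): Centre of the bail's wooden grip, 15 mm in diameter, 42 mm long, 104 mm from the pivot line. It turns freely on the wire, so bail and pail swing about a pinched grip. Axes of the bail: y along grip and wire; x is the pail's x when the bail lies flat. Beyond the grip the 6 mm wire runs straight to 46 mm either side of the centre, then bends to the legs, 66 mm either side.
- stand: Heavy lab stand fixed to the bench, twin-prong hook on a clamp. Origin: on the bench below the middle of the hook's seat; z up. The two prongs run along the stand's x, 33 mm either side of the middle, noses to -x; its rod, 12 mm thick, stands at x = 105 mm behind and ends 300 mm above the bench. Base plate 12 mm thick, x from -60 to 130 mm, y from -65 to 65 mm.
- seat (a point): Middle of the hook's seat, on the prongs' axis, with the clamp at its middle setting (238 mm above the bench); axes of the stand. This point is fixed to the stand: the clamp is set by its last user, so the real seat is up to 15 mm higher or lower (not measured). The resting wire's axis is 7 mm above the real seat. The hook bears 15 N at most: pressed a few mm too low it gets more.
- nose (a point): Middle between the tips (axes) of the prongs' red-ended noses at the clamp's middle setting, 28 mm in front of (-x) and 28 mm above the seat; tips 5 mm in radius. Prongs are 8 mm bars: a cross bar 72 mm behind and 18 mm above the seat, down to the flat seat (x from -8 to 14 mm), up to the noses. The bail passes over the noses from -x, wire along the stand's y, prongs between wire and pail rim.
- mandrels: Blue tin of steel mandrels, 60 mm in diameter, tin 70 mm high, rods to 140 mm. Origin: centre of its underside. To be left alone.
- jar: Green glass jar, 60 mm in diameter, 85 mm high. Origin: centre of its underside. To be left alone.
- cup: Copper cup, 52 mm in diameter, 55 mm high. Origin: centre of its underside. To be left alone.
- marver: Black graphite block, 110 x 55 x 22 mm (x, y, z). Origin: centre of its underside. To be left alone.
- paddle: Graphite paddle with a wooden handle lying along its x, 210 mm long, 45 mm wide, 18 mm high. Origin: its middle, on the bench. To be left alone.
- tweezers: Steel tweezers lying along their x, 175 mm long, 32 mm wide, 8 mm high. Origin: their middle, on the bench. To be left alone.
- paperweight: Amber glass paperweight, 68 mm in diameter, 50 mm high. Origin: centre of its underside. To be left alone.
There are look-alikes about, which are no part of the job. What is shaped like the pail but turquoise is not meant.

How it is judged:
By the outcome, as a careful person would: the job done as asked, in the order asked, and still so for the second after the job is handed in, with the robot touching nothing.
It also fails if it takes over 72 s, if anything falls off the work surface, if the arm or the gripper's body presses on something with over 40 N, if the wrist force passes 120 N, or if a joint passes its speed limit or range.

ROBOT

A 6-joint arm with a two-finger parallel gripper is mounted at the origin on the work surface. World frame = base frame: x ahead of the robot, y to its left, z up, the work surface at z = 0. Lengths are in mm, angles in rad, forces in N, time in s.
With the tool pointing down it reaches from about 300 to 775 mm from the base axis. Payload 14.6 kg.
Tool frame: the origin (TCP) lies on the front face of the gripper's body, between the roots of the fingers; the fingertips stand 97 mm ahead of it and the grasp point (between the pads) lies 78 mm ahead of it; z points along the fingers, y is the direction in which the jaws open and shut (so a half turn about z gives the same grasp; the last joint's range is limited). The gripper opens to 94 mm and grips with 3 to 60 N. Pads are 16 mm wide; open, the fingers measure 119 mm over their backs; the gripper's body (75 mm by 177 mm) begins 78 mm behind the grasp point.
Start: joints at [-1.35, 0.3, 1.521, -0, 1.321, -0.067], TCP at [156.107, -527.371, 302.646] pointing down, gripper open.
Joint ranges: [-3.03, 3.03], [-0.79, 2.21], [0.23, 2.52], [-1.04, 4.18], [0, 3.07], [-2.55, 2.55]. Speed limits (rad/s): [2.22, 2.22, 2.57, 3.14, 3.14, 3.14].

INTERFACE

Orientations are given as [roll, pitch, yaw] about the fixed x, y, z axes, in that order (R = Rz(yaw) Ry(pitch) Rx(roll)).
In Python, from cell import manip, eyes, finder gives the robot as it stands.
- The arm moves only by the tool drive_tool, never from a script. Its argument "rows" is a list of rows, each an object with "offset": the shift along the tool's x, y, z in mm, a list of three; "spin": the turn about the tool's z in degrees; "jaw": the finger opening in mm, from 0 to 94. In form: [{"offset": [dx, dy, dz], "spin": spin, "jaw": jaw}, ...]. A call has 1 to 20 rows; each row shifts and turns the commanded pose from where the row before left it, along the tool's axes as they then stand; what a row does not reach is not made up. A row lasts 1/10 s, in which the tool goes at most 50 mm and 8.59 degrees, less where a joint would pass 70% of its speed; a pose out of reach is approached as far as the arm can. A call is refused whole if a number of a shift passes 50 or a number of a turn 8.59, either way. A call with a gripper value outside its range is refused whole. The fingers move at their own pace and stop on an object; "force" is the grip in N (left out, the last holds). Time passes only in rows, so rows that do not move let the fingers close. It gives the time, the measured TCP pose, the force and the opening at its end, in the units of the state.
- manip.read_state(): the state, without advancing time (a new reading comes with each control period).
- eyes.camera(name): name is "side" or "top" or "wrist"; returns a dict with "color" (480x640x3 uint8, blue, green, red), "depth" (480x640 float32, mm along the optical axis (not along the pixel's ray), 0 where there is no reading), "vfov" (degrees; the focal length in pixels is half the picture's height over the tangent of half this angle, whatever the lens; pixels are square), "cx", "cy" (the principal point, pixels), "rvec" (rotation vector, rad) and "tvec" (3), from world to camera coordinates, as OpenCV has them. Camera axes: x right, y down, z forward; pixel columns grow to the right and rows downward; lengths in mm; the calibration is good to about 2 mm. A picture is of the moment at which its call begins.
- manip.sign_off(): hands the job in, once; it reports no verdict.
Trained networks look in the newest picture that a camera, given by its name, has taken for a name from the list of things; names that differ only in an ending like _2 or _b are one class to them, and where a whole thing is asked for, a point or a joint stands for the part that bears it (a point fixed in the world has none). Each returns a list of dicts, best first, with "p" (0 to 1); they miss things now and then, are a little off and sometimes report something else, mostly with a low value. They report only what shows in the picture. A call takes as long as a camera call. They do not tell look-alikes from the thing itself.
- finder.find_in(camera, target): "uv" ([column, row] in pixels, amid what is visible of it).
The state is a dict: "clock": time; "joints": joint angles; "qd": joint speeds; "effort": joint torques, N m; "eef_pos": TCP position; "eef_rot": TCP orientation; "wrist_force": force on the tool from outside, world axes, zero at the start; "moment": the same for the moment, N m; "finger_gap": finger opening in mm.
Only numpy, scipy, OpenCV 4.12 (cv2) and the standard library are available. Lean on these libraries where they do the work, as an engineer would, in place of code of your own. Each camera call takes 0.05 s, during which the arm holds its last target. There are 200 camera calls.

## Working session

There is one attempt and no reset: what is moved stays moved. The work goes in short steps, Python scripts to look and compute and a tool call to move; the robot and the scene stay as the last step left them, time stands still between calls to the robot, and variables do not carry over. Pictures are saved under pics/ and viewed, about 8 in all and at most 12, crops included, and the job is handed in when it is done.

Besides the shell and the picture viewer there is one more tool, called after "Call:" by a JSON object that holds its "method" and its "body". drive_tool: Moves the arm, as the interface text tells. Its arguments: {"type":"object","properties":{"rows":{"type":"array","items":{"type":"object","properties":{"offset":{"type":"array","items":{"type":"number"}},"spin":{"type":"number"},"jaw":{"type":"number"}}}},"force":{"type":"number"}},"required":["rows"]}

```bash
ls; mkdir -p pics; cat > h.py <<'E'
import numpy as np, cv2
from cell import manip, eyes, finder
def cam(n):
    c=eyes.camera(n); c['f']=240/np.tan(np.radians(c['vfov'])/2); c['R']=cv2.Rodrigues(np.array(c['rvec'],float))[0]; c['t']=np.array(c['tvec'],float).ravel(); return c
def w(c,u,v,d=None):
    "pixel -> world via depth"
    if d is None: d=c['depth'][int(round(v)),int(round(u))]
    p=np.array([(u-c['cx'])/c['f'],(v-c['cy'])/c['f'],1.])*d
    return c['R'].T@(p-c['t'])
def wz(c,u,v,z):
    o=-c['R'].T@c['t']; r=c['R'].T@np.array([(u-c['cx'])/c['f'],(v-c['cy'])/c['f'],1.]); return o+r*(z-o[2])/r[2]
def px(c,p):
    q=c['R']@np.array(p,float)+c['t']; return c['cx']+c['f']*q[0]/q[2], c['cy']+c['f']*q[1]/q[2]
def cloud(c):
    v,u=np.mgrid[0:480,0:640]; d=c['depth']; P=np.stack([(u-c['cx'])/c['f']*d,(v-c['cy'])/c['f']*d,d],-1); return (P-c['t'])@c['R']
E
python3 - <<'E'
from h import *
for n in('top','side'):
    c=cam(n); cv2.imwrite(f'pics/{n}0.png',c['color']); print(n,'campos',-c['R'].T@c['t'])
    for t in('pail','grip','stand','mandrels','jar','cup','marver','paddle','tweezers','paperweight'):
        r=finder.find_in(n,t)
        for x in r[:3]:
            u,v=x['uv']; print(t,round(x['p'],2),np.round([u,v]),np.round(w(c,u,v)))
s=manip.read_state(); print(s['eef_rot'],s['wrist_force'],s['finger_gap'])
E
```

```text
pics
top campos [ 274.50550642  -67.26181929 1553.77261689]
pail 0.95 [490. 321.] [ 324. -582.   28.]
pail 0.78 [364. 236.] [ 603. -195.   23.]
pail 0.6 [376. 169.] [ 832. -241.   27.]
grip 0.8 [515. 347.] [ 246. -628.   91.]
grip 0.62 [375. 195.] [ 748. -237.    0.]
grip 0.6 [355. 263.] [ 517. -163.    5.]
stand 0.88 [233. 248.] [570. 239.  13.]
mandrels 0.85 [160. 297.] [411. 477.  -3.]
mandrels 0.55 [233. 245.] [531. 190. 258.]
mandrels 0.52 [199. 312.] [357. 330.  51.]
jar 0.96 [456. 274.] [ 467. -470.   83.]
cup 0.57 [443. 238.] [ 596. -455.    6.]
marver 0.98 [301. 214.] [679.  12.  21.]
marver 0.33 [307. 279.] [465.  -6.  12.]
paddle 0.82 [305. 277.] [470.   1.   8.]
paddle 0.52 [365. 265.] [ 509. -198.   -2.]
tweezers 0.65 [438. 331.] [ 294. -426.   -5.]
paperweight 0.56 [201. 310.] [364. 325.  47.]
paperweight 0.52 [434. 321.] [ 326. -413.    2.]
side campos [ 424.03660563 -843.10904973 1176.83699829]
pail 0.78 [425. 300.] [ 825. -221.   34.]
pail 0.66 [266. 444.] [ 326. -545.   34.]
pail 0.59 [340. 293.] [ 584. -143.    9.]
grip 0.71 [308. 295.] [ 483. -183.   92.]
grip 0.55 [393. 299.] [ 718. -232.   87.]
grip 0.5 [221. 471.] [ 213. -578.   -2.]
stand 0.94 [314. 202.] [562. 244.  13.]
mandrels 0.92 [264. 158.] [403. 484.  37.]
jar 0.61 [322. 403.] [ 473. -484.   81.]
cup 0.6 [364. 385.] [ 595. -431.    4.]
cup 0.52 [363. 250.] [687.  -4.  27.]
cup 0.45 [239. 394.] [ 263. -402.    4.]
marver 0.74 [362. 248.] [685.   8.  18.]
marver 0.37 [314. 204.] [560. 235.  14.]
paddle 0.89 [297. 262.] [470.  -4.  10.]
tweezers 0.57 [242. 400.] [ 273. -419.    7.]
paperweight 0.74 [253. 189.] [352. 318.  42.]
[-3.14154948e+00 -1.25142612e-05  2.87834122e-01] [ 0.23849481 -0.38089192  0.81045873] 93.78046345404871
```

View pics/top0.png

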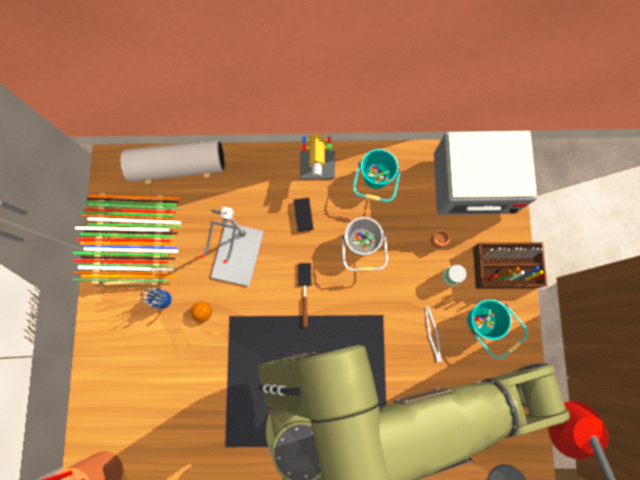

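```bash
python3 - <<'E'
import cv2,numpy as np
t=cv2.imread('pics/top0.png');s=cv2.imread('pics/side0.png')
a=cv2.resize(t[130:380,320:560],None,fx=1.66,fy=1.66);b=cv2.resize(s[180:480,180:468],(398,415))
c=cv2.resize(t[200:300,180:290],(400,363));d=cv2.resize(s[120:240,250:380],(398,363))
m=np.vstack([np.hstack([a[:415,:398],b]),np.hstack([c[:,:398],d])])
cv2.imwrite('pics/mix0.png',cv2.resize(m,None,fx=.77,fy=.77) if 0 else m[:,:])
cv2.imwrite('pics/m.png',cv2.resize(m,(600,586)))
E
```

```text
(no output)
```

View pics/m.png

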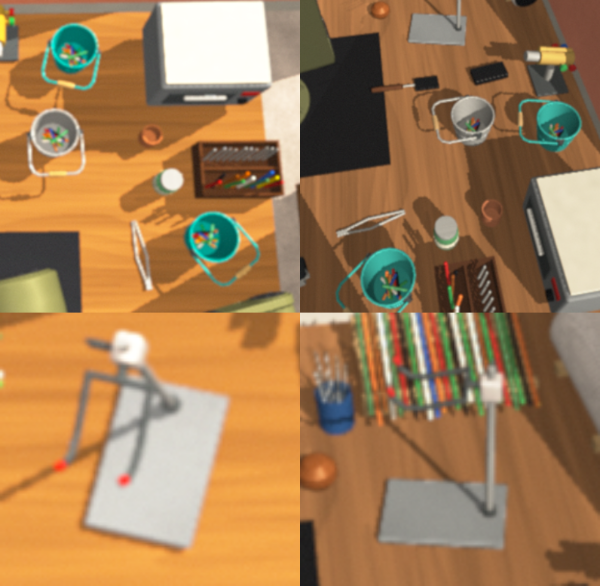

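The top view shows three pails: turquoise at (378,168), turquoise at (490,320) and grey steel at (364,236). The enlarged crop confirms that only the grey one fits. Its bail lies towards -x, with the grip at about (366,268). The stand is at (235,250), with its red noses at about (203,256) and (225,261).

```bash
cat > m1.py <<'E'
from h import *
C={n:cam(n) for n in('top','side')}
def reds(c,box):
    u0,u1,v0,v1=box; im=c['color'][v0:v1,u0:u1].astype(int); m=((im[...,2]>150)&(im[...,1]<90)&(im[...,0]<90)).astype(np.uint8)
    n,l,s,ce=cv2.connectedComponentsWithStats(m); return [(s[i,4],ce[i]+[u0,v0]) for i in range(1,n)]
R={'top':reds(C['top'],(195,240,245,275)),'side':reds(C['side'],(280,305,128,170))}
for n in R: print(n,R[n])
def P(c): return np.diag([1,1,1])@np.array([[c['f'],0,c['cx']],[0,c['f'],c['cy']],[0,0,1]])@np.c_[c['R'],c['t']]
for a in R['top']:
    for b in R['side']:
        X=cv2.triangulatePoints(P(C['top']),P(C['side']),a[1].reshape(2,1),b[1].reshape(2,1)); X=(X[:3]/X[3]).ravel()
        e=[np.hypot(*(np.array(px(C[n],X))-q[1])) for n,q in(('top',a),('side',b))]
        print(a[1],b[1],X.round(1),np.round(e,1))
for n,c in C.items():
    W=cloud(c); g=c['color'].astype(int); sat=g.max(-1)-g.min(-1)
    x,y,z=W[...,0],W[...,1],W[...,2]
    # rim of steel pail
    m=(np.hypot(x-600,y+195)<85)&(z>86)&(z<105)&(c['depth']>0); 
    print(n,'rim n',m.sum(),'z',np.percentile(z[m],[5,50,95]).round())
    rim=m&(x>545)
    ce,rad=cv2.minEnclosingCircle(W[rim][:,:2].astype(np.float32)); print('rim circle',np.round(ce,1),round(rad,1))
    b=(x>440)&(x<545)&(abs(y+190)<100)&(z>70)&(z<110); print('bail pts',b.sum(),W[b].mean(0).round(1) if b.sum() else'')
    wood=(x>450)&(x<545)&(abs(y+190)<60)&(z>60)&(z<110)&(sat>80); print('wood',wood.sum(),W[wood].mean(0).round(1) if wood.sum() else '')
    # base plate
    pl=(np.hypot(x-560,y-235)<140)&(z>6)&(z<18)&(sat<40); 
    pl=cv2.morphologyEx(pl.astype(np.uint8),cv2.MORPH_OPEN,np.ones((3,3)))>0
    q=W[pl]; print('plate',len(q),cv2.minAreaRect(q[:,:2].astype(np.float32)),np.median(q[:,2]))
    k=(np.hypot(x-560,y-235)<160)&(z>210)&(z<310); print('high',k.sum(), W[k].min(0).round(),W[k].max(0).round())
    t=(np.hypot(x-560,y-235)<160)&(z>285); print('rodtop',t.sum(),W[t].mean(0).round(1) if t.sum() else '')
E
python3 m1.py
```

```text
top [(np.int32(9), array([201.44444444, 255.88888889])), (np.int32(4), array([225. , 260.5]))]
side [(np.int32(39), array([291.64102564, 136.07692308])), (np.int32(6), array([283.        , 142.16666667])), (np.int32(4), array([284.25, 148.  ])), (np.int32(16), array([294.1875, 150.1875])), (np.int32(1), array([285., 153.])), (np.int32(15), array([288.6, 154.4])), (np.int32(8), array([295.5, 158. ])), (np.int32(5), array([283.2, 160. ]))]
[201.44444444 255.88888889] [291.64102564 136.07692308] [496.4 265.3 300.8] [1.2 1.2]
[201.44444444 255.88888889] [283.         142.16666667] [484.6 267.3 284.4] [4.1 4.3]
[201.44444444 255.88888889] [284.25 148.  ] [488.6 274.9 254.8] [4.5 4.7]
[201.44444444 255.88888889] [294.1875 150.1875] [505.9 283.9 229. ] [0.1 0.1]
[201.44444444 255.88888889] [285. 153.] [491.6 281.5 229.1] [4.9 5.2]
[201.44444444 255.88888889] [288.6 154.4] [498.1 285.8 216. ] [3.4 3.5]
[201.44444444 255.88888889] [295.5 158. ] [511.4 294.9 186.3] [0.6 0.6]
[201.44444444 255.88888889] [283.2 160. ] [491.2 289.  196.7] [6.9 7.4]
[225.  260.5] [291.64102564 136.07692308] [482.2
[... 424 characters left out ...]
.1 207.5 263.3] [3.6 3.9]
top rim n 310 z [ 87.  95. 102.]
rim circle [ 576.8 -190.8] 72.4
bail pts 213 [ 505.1 -190.4   91.2]
wood 67 [ 485.2 -192.2   91.6]
plate 1521 ((549.4224243164062, 224.21774291992188), (127.95539093017578, 185.97787475585938), 76.92247009277344) 11.848436650343066
high 484 [478. 179. 214.] [634. 273. 304.]
rodtop 34 [587.1 212.5 292.8]
side rim n 394 z [ 87.  95. 100.]
rim circle [ 574.1 -187.5] 74.8
bail pts 269 [ 509.3 -190.4   90. ]
wood 47 [ 486.9 -192.4   92. ]
plate 1353 ((550.3394775390625, 224.69146728515625), (135.342041015625, 189.96287536621094), 75.99869537353516) 11.921017725566033
high 414 [478. 179. 211.] [634. 276. 303.]
rodtop 27 [608.  205.7 293.5]
```

The plate rectangle puts the stand's x axis at about -13.5°, with the origin near (516,233). The grip is near (486,-192,86). I'll move above the pail and take a close look.

Call:
{"method": "drive_tool", "body": {"rows": [{"offset": [20, -10, -8], "jaw": 36}, {"offset": [40, -20, -10], "jaw": 36}, {"offset": [40, -20, -10], "jaw": 36}, {"offset": [40, -20, -10], "jaw": 36}, {"offset": [40, -20, -10], "jaw": 36}, {"offset": [40, -20, -10], "jaw": 36}, {"offset": [40, -20, -10], "jaw": 36}, {"offset": [40, -20, -10], "jaw": 36}, {"offset": [40, -20, -10], "jaw": 36}, {"offset": [40, -20, -10], "jaw": 36}, {"offset": [40, -15, -4], "jaw": 36}, {"offset": [0, 0, 0], "spin": -8.2, "jaw": 36}, {"offset": [0, 0, 0], "spin": -8.2, "jaw": 36}, {"offset": [0, 0, 0], "spin": -8.2, "jaw": 36}, {"offset": [0, 0, 0], "spin": -8.2, "jaw": 36}, {"offset": [0, 0, 0], "spin": -8.2, "jaw": 36}, {"offset": [0, 0, 0], "spin": -8.2, "jaw": 36}, {"offset": [0, 0, 0], "spin": -8.2, "jaw": 36}, {"offset": [0, 0, 0], "spin": -8.2, "jaw": 36}, {"offset": [0, 0, 0], "spin": -7.9, "jaw": 36}]}}

```text
validation failed for argument at $.ro...
```

```bash
python3 - <<'E'
from h import *
s=manip.read_state(); print(s['clock'],np.round(s['eef_pos'],1),np.round(s['eef_rot'],3),np.round(s['joints'],2),np.round(s['wrist_force'],2))
c=cam('wrist'); cv2.imwrite('pics/w1.png',c['color']); print('campos',-c['R'].T@c['t'])
for t in('pail','grip'):
    for x in finder.find_in('wrist',t)[:3]: print(t,x,w(c,*x['uv']).round())
W=cloud(c);ok=c['depth']>0;x,y,z=W[...,0],W[...,1],W[...,2]
for zz in range(80,106,4): 
    m=ok&(z>zz)&(z<zz+4)&(abs(x-560)<140)&(abs(y+192)<100); print(zz,m.sum())
np.savez('w1.npz',W=W,ok=ok,im=c['color'])
E
```

```text
1.2 [ 156.1 -527.4  302.6] [3.142 0.    0.288] [-1.35  0.3   1.52 -0.    1.32 -0.07] [-0.46  0.37  0.39]
campos [ 236.94211223 -504.6419259   384.20033229]
pail {'uv': [455.1, 43.3], 'p': 0.9} [ 318. -596.    4.]
grip {'uv': [493.9, 134.9], 'p': 0.61} [ 259. -659.   -1.]
80 0
84 0
88 0
92 0
96 0
100 0
104 0
```

View pics/w1.png

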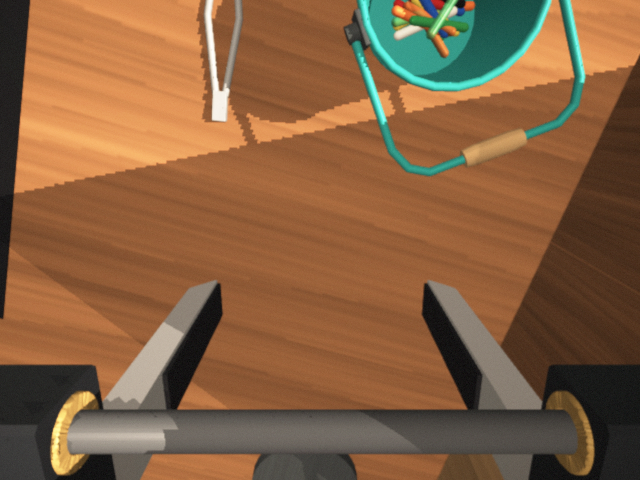

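The arm did not move: every row needs all of its fields. This picture, taken from the start pose, shows only the turquoise decoy and the tweezers. The camera sits ahead along tool +x, with the fingers at the bottom of the picture.

Call:
{"method": "drive_tool", "body": {"rows": [{"offset": [20, -7, -8], "spin": 0, "jaw": 36}, {"offset": [40, -13, -10], "spin": 0, "jaw": 36}, {"offset": [40, -13, -10], "spin": 0, "jaw": 36}, {"offset": [40, -13, -10], "spin": 0, "jaw": 36}, {"offset": [40, -13, -10], "spin": 0, "jaw": 36}, {"offset": [40, -13, -10], "spin": 0, "jaw": 36}, {"offset": [40, -13, -10], "spin": 0, "jaw": 36}, {"offset": [40, -13, -10], "spin": 0, "jaw": 36}, {"offset": [40, -13, -10], "spin": 0, "jaw": 36}, {"offset": [40, -13, -10], "spin": 0, "jaw": 36}, {"offset": [40, -13, -4], "spin": 0, "jaw": 36}, {"offset": [0, 0, 0], "spin": -8.2, "jaw": 36}, {"offset": [0, 0, 0], "spin": -8.2, "jaw": 36}, {"offset": [0, 0, 0], "spin": -8.2, "jaw": 36}, {"offset": [0, 0, 0], "spin": -8.2, "jaw": 36}, {"offset": [0, 0, 0], "spin": -8.2, "jaw": 36}, {"offset": [0, 0, 0], "spin": -8.2, "jaw": 36}, {"offset": [0, 0, 0], "spin": -8.2, "jaw": 36}, {"offset": [0, 0, 0], "spin": -8.2, "jaw": 36}, {"offset": [0, 0, 0], "spin": -7.9, "jaw": 36}], "force": 20}}

```text
clock: 3.35
eef_pos: [519.9, -276.8, 404.6]
eef_rot: [-3.141, -0.0, 1.576]
wrist_force: [-1.1, -0.4, 0.5]
finger_gap: 35.9
```

```bash
python3 - <<'E'
from h import *
s=manip.read_state(); print(s['clock'],np.round(s['eef_pos'],1),np.round(s['eef_rot'],3),np.round(s['joints'],2),np.round(s['wrist_force'],2))
c=cam('wrist'); cv2.imwrite('pics/w2.png',c['color']); print('campos',-c['R'].T@c['t'])
for t in('pail','grip'):
    for x in finder.find_in('wrist',t)[:3]: print(t,x,w(c,*x['uv']).round())
W=cloud(c);ok=c['depth']>0;x,y,z=W[...,0],W[...,1],W[...,2]
for zz in range(70,110,4): 
    m=ok&(z>zz)&(z<zz+4)&(abs(x-560)<140)&(abs(y+192)<100); print(zz,m.sum())
np.savez('w2.npz',W=W,ok=ok,im=c['color'])
E
```

```text
3.35 [ 519.9 -276.8  404.6] [-3.141 -0.     1.576] [-0.55  0.34  1.24  0.    1.57 -0.56] [-1.14 -0.43  0.54]
campos [ 518.84715058 -193.22853174  486.16402827]
pail {'uv': [392.9, 100.8], 'p': 0.94} [ 591. -185.   36.]
pail {'uv': [81.0, 464.9], 'p': 0.68} [ 171. -690.   -1.]
pail {'uv': [594.6, 163.0], 'p': 0.66} [ 806. -246.   40.]
grip {'uv': [291.5, 96.6], 'p': 0.86} [ 491. -183.   86.]
grip {'uv': [542.0, 132.5], 'p': 0.84} [ 720. -213.   92.]
grip {'uv': [77.7, 466.2], 'p': 0.66} [ 230. -602.   88.]
70 385
74 417
78 427
82 573
86 2631
90 1073
94 2689
98 160
102 0
106 0
```

View pics/w2.png

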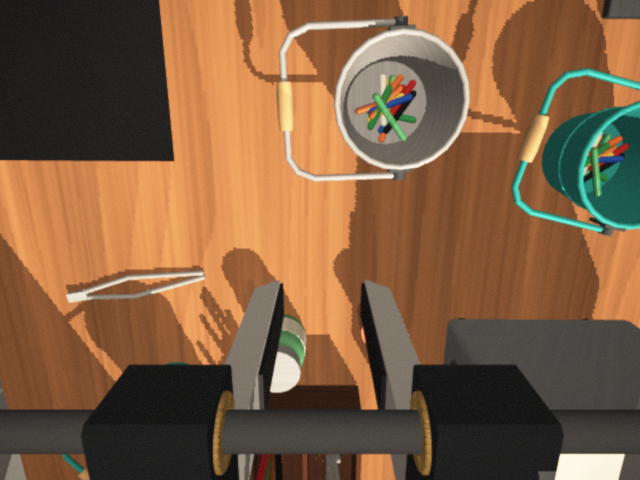

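The wrist view shows the steel pail with its rim centre at about (402,98), its grip at (286,106) and its pivots at (401,21) and (399,173).

```bash
python3 - <<'E'
from h import *
from scipy.optimize import least_squares
D=np.load('w2.npz');W,ok,im=D['W'],D['ok'],D['im'].astype(int);x,y,z=W[...,0],W[...,1],W[...,2]
sat=im.max(-1)-im.min(-1)
m=ok&(abs(z-95.5)<3)&(np.hypot(x-595,y+188)<75)&(sat<70)
f=lambda p,q:np.hypot(q[:,0]-p[0],q[:,1]-p[1])-p[2]
r=least_squares(f,[595,-188,57],args=(W[m],),loss='soft_l1'); print('rim',m.sum(),r.x.round(1))
g=ok&(z>80)&(z<102)&(abs(x-490)<20)&(abs(y+190)<45)&(im[...,2]-im[...,0]>60); q=W[g]; print('grip',g.sum(),q.mean(0).round(1),q.min(0).round(),q.max(0).round(), np.percentile(q[:,2],95)); 
vx=np.linalg.svd(q[:,:2]-q[:,:2].mean(0))[2][0]; print('grip dir deg',np.degrees(np.arctan2(vx[1],vx[0])))
b=ok&(z>78)&(z<96)&(x<600)&(abs(y+190)<95)&(np.hypot(x-r.x[0],y-r.x[1])>63); 
print('bail rect',cv2.minAreaRect(W[b][:,:2].astype(np.float32)))
c=cam('wrist')
for u,v in((401,21),(399,173),(286,106)): print(u,v,wz(c,u,v,86).round(1), wz(c,u,v,93).round(1))
E
```

```text
rim 2854 [ 588.1 -186.7   56.9]
grip 819 [ 485.  -190.7   90.7] [ 477. -229.   84.] [ 492. -148.   94.] 93.42644708765671
grip dir deg -87.45146627131396
bail rect ((535.7020263671875, -188.90560913085938), (117.26070404052734, 140.15322875976562), 2.436134099960327)
401 21 [ 587.8 -121.2   86. ] [ 586.6 -122.4   93. ]
399 173 [ 592.6 -252.1   86. ] [ 591.3 -251.1   93. ]
286 106 [ 486.7 -190.8   86. ] [ 487.2 -190.9   93. ]
```

Call:
{"method": "drive_tool", "body": {"rows": [{"offset": [0, 0, -2], "spin": -2, "jaw": 36}, {"offset": [22, -8, 10], "spin": 0, "jaw": 36}, {"offset": [22, -8, 20], "spin": 0, "jaw": 36}, {"offset": [22, -8, 20], "spin": 0, "jaw": 36}, {"offset": [21, -7.5, 20], "spin": 0, "jaw": 36}, {"offset": [0, 0, 30], "spin": 0, "jaw": 36}, {"offset": [0, 0, 30], "spin": 0, "jaw": 36}, {"offset": [0, 0, 30], "spin": 0, "jaw": 36}, {"offset": [0, 0, 20], "spin": 0, "jaw": 36}, {"offset": [0, 0, 0], "spin": 0, "jaw": 36}]}}

```text
clock: 4.55
eef_pos: [484.7, -190.6, 224.3]
eef_rot: [-3.138, -0.002, 1.602]
wrist_force: [-0.6, 0.4, 1.0]
finger_gap: 35.9
```

```bash
python3 - <<'E'
from h import *
c=cam('wrist'); cv2.imwrite('pics/w3.png',c['color'])
im=c['color'].astype(int);W=cloud(c);ok=c['depth']>0;x,y,z=W[...,0],W[...,1],W[...,2]
g=ok&(z>78)&(z<102)&(abs(x-485)<22)&(abs(y+190)<25)&(im[...,2]-im[...,0]>60); q=W[g]; print('grip',g.sum(),q.mean(0).round(1),np.percentile(q,[2,98],axis=0).round(1) if len(q) else '')
E
```

```text
grip 1895 [ 484.7 -189.6   90.9] [[ 477.7 -211.2   85.7]
 [ 491.7 -170.2   93.6]]
```

View pics/w3.png

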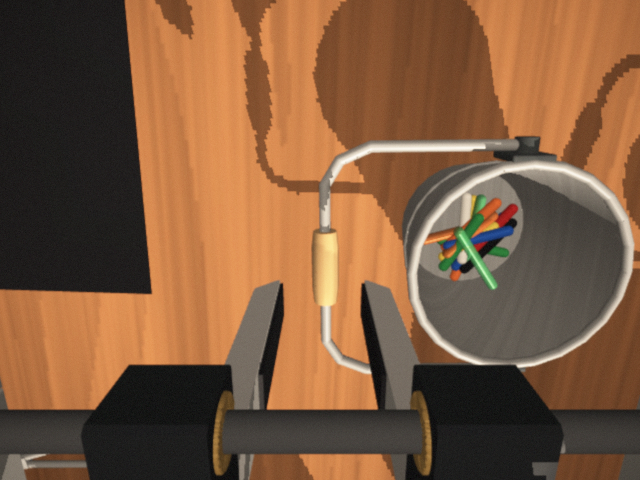

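The grip at (325,268) lies centred between the fingers. I'll descend and pinch it.

Call:
{"method": "drive_tool", "body": {"rows": [{"offset": [0, 0, 10], "spin": 0, "jaw": 36}, {"offset": [0, 0, 15], "spin": 0, "jaw": 36}, {"offset": [0, 0, 15], "spin": 0, "jaw": 36}, {"offset": [0, 0, 12], "spin": 0, "jaw": 36}, {"offset": [0, 0, 6], "spin": 0, "jaw": 36}, {"offset": [0, 0, 2], "spin": 0, "jaw": 36}, {"offset": [0, 0, 0], "spin": 0, "jaw": 25}, {"offset": [0, 0, 0], "spin": 0, "jaw": 19}, {"offset": [0, 0, 0], "spin": 0, "jaw": 16}, {"offset": [0, 0, 0], "spin": 0, "jaw": 12}, {"offset": [0, 0, 0], "spin": 0, "jaw": 8}, {"offset": [0, 0, 0], "spin": 0, "jaw": 4}, {"offset": [0, 0, 0], "spin": 0, "jaw": 4}, {"offset": [0, 0, 0], "spin": 0, "jaw": 4}], "force": 30}}

```text
clock: 6.0
eef_pos: [485.5, -191.0, 166.8]
eef_rot: [3.141, 0.0, 1.606]
wrist_force: [0.6, -0.5, 3.4]
finger_gap: 13.2
```

```bash
python3 - <<'E'
from h import *
for i in range(3):
    c=cam('wrist'); s=manip.read_state(); print(np.round(s['eef_pos'],1),np.round(s['wrist_force'],2),np.round(s['moment'],2),s['finger_gap'])
E
```

```text
[ 485.4 -191.   166.7] [0.21 0.33 3.03] [-0.08 -0.1   0.02] 13.538008490477983
[ 485.5 -191.   166.7] [ 0.74 -0.57  1.57] [-0.05 -0.1  -0.01] 12.594614979099111
[ 485.5 -191.   166.7] [ 0.65 -0.24  3.07] [-0.06 -0.1   0.01] 13.03206212305435
```

Call:
{"method": "drive_tool", "body": {"rows": [{"offset": [0, 0.1, -5.4], "spin": 0, "jaw": 4}, {"offset": [0, 0.4, -5.4], "spin": 0, "jaw": 4}, {"offset": [0, 0.7, -5.4], "spin": 0, "jaw": 4}, {"offset": [0, 1.0, -5.4], "spin": 0, "jaw": 4}, {"offset": [0, 1.3, -5.3], "spin": 0, "jaw": 4}, {"offset": [0, 1.6, -5.2], "spin": 0, "jaw": 4}, {"offset": [0, 1.8, -5.1], "spin": 0, "jaw": 4}, {"offset": [0, 2.1, -5.0], "spin": 0, "jaw": 4}, {"offset": [0, 2.3, -4.9], "spin": 0, "jaw": 4}, {"offset": [0, 2.6, -4.8], "spin": 0, "jaw": 4}, {"offset": [0, 2.9, -4.6], "spin": 0, "jaw": 4}, {"offset": [0, 3.1, -4.5], "spin": 0, "jaw": 4}, {"offset": [0, 3.3, -4.3], "spin": 0, "jaw": 4}, {"offset": [0, 3.5, -4.1], "spin": 0, "jaw": 4}, {"offset": [0, 3.8, -4.0], "spin": 0, "jaw": 4}, {"offset": [0, 0, 0], "spin": 0, "jaw": 4}]}}

```text
clock: 7.75
eef_pos: [516.4, -189.9, 240.7]
eef_rot: [3.141, 0.0, 1.606]
wrist_force: [-4.4, 1.1, 3.0]
finger_gap: 13.0
```

```bash
cat > pail.py <<'E'
from h import *
from scipy.optimize import least_squares
for n in('top','side'):
    c=cam(n); cv2.imwrite(f'pics/last_{n}.png',c['color'])
c=cam('wrist'); s=manip.read_state(); print(s['clock'],np.round(s['eef_pos'],1),np.round(s['eef_rot'],3),np.round(s['wrist_force'],2),np.round(s['moment'],2),s['finger_gap'])
cv2.imwrite('pics/last_wrist.png',c['color'])
im=c['color'].astype(int);W=cloud(c);ok=c['depth']>0;x,y,z=W[...,0],W[...,1],W[...,2]; sat=im.max(-1)-im.min(-1)
m=ok&(abs(z-95.5)<3)&(np.hypot(x-590,y+188)<80)&(sat<70)
r=least_squares(lambda p:np.hypot(W[m][:,0]-p[0],W[m][:,1]-p[1])-57,[590,-188],loss='soft_l1'); print('rim',m.sum(),r.x.round(1))
E
python3 pail.py
```

```text
7.9 [ 515.8 -189.9  240. ] [-3.141 -0.     1.606] [-3.57  0.52  2.89] [0.13 0.63 0.03] 12.689121344874383
rim 6581 [ 588. -186.]
```

Call:
{"method": "drive_tool", "body": {"rows": [{"offset": [0, -0.8, -0.8], "spin": 0, "jaw": 4}, {"offset": [0, 0, 0], "spin": 0, "jaw": 4}, {"offset": [0, 0, 0], "spin": 0, "jaw": 4}]}}

```text
clock: 8.2
eef_pos: [515.2, -189.9, 240.6]
eef_rot: [3.141, -0.0, 1.605]
wrist_force: [0.8, -0.2, -2.1]
finger_gap: 13.2
```

```bash
python3 pail.py
```

```text
8.35 [ 515.2 -189.9  240.7] [ 3.142 -0.     1.606] [ 2.01 -0.44 -3.1 ] [ 0.01 -0.35  0.  ] 13.019977192097306
rim 6544 [ 587. -186.]
```

Call:
{"method": "drive_tool", "body": {"rows": [{"offset": [0, 4.2, -3.5], "spin": 0, "jaw": 4}, {"offset": [0, 4.1, -3.5], "spin": 0, "jaw": 4}, {"offset": [0, 4.3, -3.3], "spin": 0, "jaw": 4}, {"offset": [0, 4.5, -3.1], "spin": 0, "jaw": 4}, {"offset": [0, 4.6, -2.9], "spin": 0, "jaw": 4}, {"offset": [0, 4.8, -2.6], "spin": 0, "jaw": 4}, {"offset": [0, 4.9, -2.3], "spin": 0, "jaw": 4}, {"offset": [0, 5.0, -2.1], "spin": 0, "jaw": 4}, {"offset": [0, 0, 0], "spin": 0, "jaw": 4}]}}

```text
clock: 9.25
eef_pos: [552.0, -188.6, 264.3]
eef_rot: [3.141, 0.0, 1.606]
wrist_force: [0.9, 2.0, -2.2]
finger_gap: 13.3
```

```bash
python3 pail.py
```

```text
9.4 [ 551.4 -188.6  264. ] [-3.141 -0.     1.606] [ 1.14 -0.34 -2.58] [ 0.09 -0.25  0.  ] 13.068789413045723
rim 4344 [ 587.9 -186.2]
```

Call:
{"method": "drive_tool", "body": {"rows": [{"offset": [0, 5.1, -1.7], "spin": 0, "jaw": 4}, {"offset": [0, 5.2, -1.5], "spin": 0, "jaw": 4}, {"offset": [0, 5.3, -1.2], "spin": 0, "jaw": 4}, {"offset": [0, 5.3, -1.0], "spin": 0, "jaw": 4}, {"offset": [0, 5.4, -0.7], "spin": 0, "jaw": 4}, {"offset": [0, 5.4, -0.4], "spin": 0, "jaw": 4}, {"offset": [0, 5.3, -0.1], "spin": 0, "jaw": 4}, {"offset": [0, 0, 0], "spin": 0, "jaw": 4}, {"offset": [0, 0, 0], "spin": 0, "jaw": 4}]}}

```text
clock: 10.3
eef_pos: [589.0, -187.3, 271.2]
eef_rot: [3.141, 0.0, 1.606]
wrist_force: [-0.0, 2.5, 5.9]
finger_gap: 12.9
```

```bash
python3 pail.py; python3 - <<'E'
import cv2,numpy as np
a=cv2.imread('pics/last_wrist.png');b=cv2.imread('pics/last_side.png')[150:390,200:520]
cv2.imwrite('pics/v5.png',np.hstack([cv2.resize(a,(400,300)),cv2.resize(b,(400,300))]))
E
```

```text
10.45 [ 588.9 -187.3  271.2] [3.141 0.    1.606] [-0.67  1.97  6.06] [ 0.41 -0.1   0.02] 12.638981666698092
rim 3929 [ 588.5 -186.2]
```

View pics/v5.png

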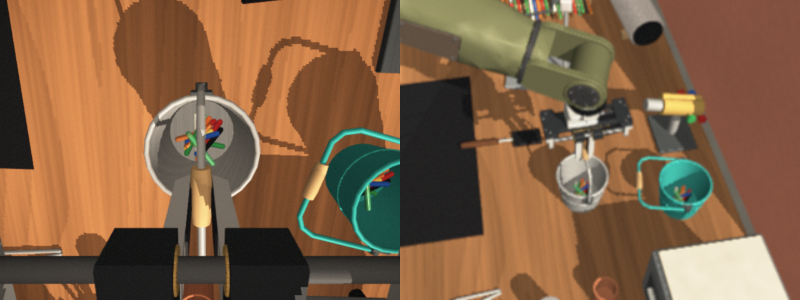

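The bail stands upright over the pail, and the pail has not moved. Next is a gentle lift.

Call:
{"method": "drive_tool", "body": {"rows": [{"offset": [0, 0, -1], "spin": 0, "jaw": 4}, {"offset": [0, 0, -2], "spin": 0, "jaw": 4}, {"offset": [0, 0, -4], "spin": 0, "jaw": 4}, {"offset": [0, 0, -6], "spin": 0, "jaw": 4}, {"offset": [0, 0, -8], "spin": 0, "jaw": 4}, {"offset": [0, 0, -8], "spin": 0, "jaw": 4}, {"offset": [0, 0, -8], "spin": 0, "jaw": 4}, {"offset": [0, 0, -8], "spin": 0, "jaw": 4}, {"offset": [0, 0, -8], "spin": 0, "jaw": 4}, {"offset": [0, 0, -8], "spin": 0, "jaw": 4}, {"offset": [0, 0, -8], "spin": 0, "jaw": 4}, {"offset": [0, 0, -8], "spin": 0, "jaw": 4}, {"offset": [0, 0, -8], "spin": 0, "jaw": 4}, {"offset": [0, 0, -8], "spin": 0, "jaw": 4}, {"offset": [0, 0, -8], "spin": 0, "jaw": 4}, {"offset": [0, 0, -8], "spin": 0, "jaw": 4}, {"offset": [0, 0, -6], "spin": 0, "jaw": 4}, {"offset": [0, 0, -3], "spin": 0, "jaw": 4}, {"offset": [0, 0, -2], "spin": 0, "jaw": 4}, {"offset": [0, 0, 0], "spin": 0, "jaw": 4}]}}

```text
clock: 12.45
eef_pos: [588.5, -187.4, 390.7]
eef_rot: [-3.142, -0.0, 1.606]
wrist_force: [0.4, 0.2, -6.1]
finger_gap: 13.0
```

```bash
python3 - <<'E'
from h import *
c=cam('wrist'); s=manip.read_state(); print(np.round(s['eef_pos'],1),np.round(s['eef_rot'],3),np.round(s['wrist_force'],2),np.round(s['moment'],2),np.round(s['joints'],2),s['finger_gap'])
T=np.array([516,232.7])-130*np.array([.972,-.233]); d=T-np.array(s['eef_pos'][:2])
for yaw in (s['eef_rot'][2],np.radians(76.5)):
    print(T,d,[d@[np.cos(yaw),np.sin(yaw)],d@[np.sin(yaw),-np.cos(yaw)]])
E
```

```text
[ 588.5 -187.4  390.5] [-3.141 -0.     1.605] [ 0.1   0.66 -5.9 ] [-0.04 -0.04 -0.05] [-0.37  0.41  1.17 -0.    1.56 -0.4 ] 13.230066514269833
[389.64 262.99] [-198.83355995  450.35591219] [np.float64(456.9809766757127), np.float64(-183.0945634459229)]
[389.64 262.99] [-198.83355995  450.35591219] [np.float64(391.49576973477957), np.float64(-298.47327265052365)]
```

Call:
{"method": "drive_tool", "body": {"rows": [{"offset": [1.9, -0.7, 0], "spin": 0, "jaw": 4}, {"offset": [3.7, -1.5, 0], "spin": 0, "jaw": 4}, {"offset": [5.6, -2.2, 0], "spin": 0, "jaw": 4}, {"offset": [7.4, -3, 0], "spin": 0, "jaw": 4}, {"offset": [9.3, -3.7, 0], "spin": 0, "jaw": 4}, {"offset": [11.1, -4.5, 0], "spin": 0, "jaw": 4}, {"offset": [13, -5.2, 0], "spin": 0, "jaw": 4}, {"offset": [14.8, -6, 0], "spin": 0, "jaw": 4}, {"offset": [14.8, -6, 0], "spin": 0, "jaw": 4}, {"offset": [14.8, -6, 0], "spin": 0, "jaw": 4}, {"offset": [14.8, -6, 0], "spin": 0, "jaw": 4}, {"offset": [14.8, -6, 0], "spin": 0, "jaw": 4}, {"offset": [14.8, -6, 0], "spin": 0, "jaw": 4}, {"offset": [14.8, -6, 0], "spin": 0, "jaw": 4}, {"offset": [14.8, -6, 0], "spin": 0, "jaw": 4}, {"offset": [14.8, -6, 0], "spin": 0, "jaw": 4}, {"offset": [14.8, -6, 0], "spin": 0, "jaw": 4}, {"offset": [14.8, -6, 0], "spin": 0, "jaw": 4}, {"offset": [14.8, -6, 0], "spin": 0, "jaw": 4}, {"offset": [14.8, -6, 0], "spin": 0, "jaw": 4}]}}

```text
clock: 14.5
eef_pos: [480.7, 54.7, 390.8]
eef_rot: [3.142, -0.0, 1.606]
wrist_force: [0.5, 0.5, -5.8]
finger_gap: 13.2
```

Call:
{"method": "drive_tool", "body": {"rows": [{"offset": [14.8, -6, 0], "spin": 0, "jaw": 4}, {"offset": [14.8, -6, 0], "spin": 0, "jaw": 4}, {"offset": [14.8, -6, 0], "spin": 0, "jaw": 4}, {"offset": [14.8, -6, 0], "spin": 0, "jaw": 4}, {"offset": [14.8, -6, 0], "spin": 0, "jaw": 4}, {"offset": [14.8, -6, 0], "spin": 0, "jaw": 4}, {"offset": [14.8, -6, 0], "spin": 0, "jaw": 4}, {"offset": [14.8, -6, 0], "spin": 0, "jaw": 4}, {"offset": [14.8, -6, 0], "spin": 0, "jaw": 4}, {"offset": [14.8, -6, 0], "spin": 0, "jaw": 4}, {"offset": [14.8, -6, 0], "spin": 0, "jaw": 4}, {"offset": [13, -5.2, 0], "spin": 0, "jaw": 4}, {"offset": [11.1, -4.5, 0], "spin": 0, "jaw": 4}, {"offset": [9.3, -3.7, 0], "spin": 0, "jaw": 4}, {"offset": [7.4, -3, 0], "spin": 0, "jaw": 4}, {"offset": [5.6, -2.2, 0], "spin": 0, "jaw": 4}, {"offset": [3.7, -1.5, 0], "spin": 0, "jaw": 4}, {"offset": [1.9, -0.7, 0], "spin": 0, "jaw": 4}, {"offset": [0, 0, 0], "spin": 0, "jaw": 4}, {"offset": [0, 0, 0], "spin": 0, "jaw": 4}]}}

```text
clock: 16.5
eef_pos: [387.2, 264.9, 390.7]
eef_rot: [3.142, 0.0, 1.605]
wrist_force: [0.4, -0.1, -5.3]
finger_gap: 13.1
```

Call:
{"method": "drive_tool", "body": {"rows": [{"offset": [0, 0, 0], "spin": 1, "jaw": 4}, {"offset": [0, 0, 0], "spin": 2, "jaw": 4}, {"offset": [0, 0, 0], "spin": 2.5, "jaw": 4}, {"offset": [0, 0, 0], "spin": 3, "jaw": 4}, {"offset": [0, 0, 0], "spin": 3, "jaw": 4}, {"offset": [0, 0, 0], "spin": 2.5, "jaw": 4}, {"offset": [0, 0, 0], "spin": 1, "jaw": 4}, {"offset": [0, 0, 0], "spin": 0.5, "jaw": 4}, {"offset": [0, 0, 0], "spin": 0, "jaw": 4}]}}

```text
clock: 17.4
eef_pos: [387.1, 265.1, 390.8]
eef_rot: [3.142, -0.0, 1.335]
wrist_force: [-0.0, -0.2, -6.2]
finger_gap: 13.3
```

```bash
cat > m2.py <<'E'
from h import *
s=manip.read_state(); print(s['clock'],np.round(s['eef_pos'],1),np.round(s['eef_rot'],3),np.round(s['wrist_force'],2),np.round(s['moment'],2),s['finger_gap'])
C={n:cam(n) for n in('wrist','top','side')}
for n,c in C.items():
    cv2.imwrite(f'pics/n_{n}.png',c['color']); W=cloud(c); im=c['color'].astype(int); x,y,z=W[...,0],W[...,1],W[...,2]
    red=((im[...,2]>110)&(im[...,2]>2.2*im[...,1])&(im[...,2]>2.2*im[...,0])&(np.hypot(x-489,y-239)<70)&(z>200)).astype(np.uint8)
    k,l,st,ce=cv2.connectedComponentsWithStats(red,connectivity=8)
    for i in range(1,k):
        if st[i,4]>2: print(n,'red',st[i,4],ce[i].round(1),np.median(W[l==i],0).round(1),W[l==i].max(0).round(1))
    h=(c['depth']>0)&(np.hypot(x-530,y-232)<70)&(z>215)&(z<320)
    q=W[h]@np.array([[.972,.233,0],[-.233,.972,0],[0,0,1]])-np.array([.972*516-.233*232.7,.233*516+.972*232.7,0])
    if n!='wrist' or 1:
        for a,b in((-12,-2),(-2,14),(40,60)):
            e=q[(q[:,0]>a)&(q[:,0]<b)]
            for sg in(-1,1):
                f=e[(e[:,1]*sg>20)&(e[:,1]*sg<45)]
                if len(f): print(n,'prong',sg,a,len(f),np.median(f,0).round(1),np.percentile(f[:,2],90).round(1))
E
python3 m2.py
python3 - <<'E'
import cv2,numpy as np
a=cv2.imread('pics/n_wrist.png');b=cv2.imread('pics/n_side.png')[80:260,220:460];t=cv2.imread('pics/n_top.png')[190:340,160:360]
cv2.imwrite('pics/v6.png',np.vstack([np.hstack([cv2.resize(b,(400,300)),cv2.resize(t,(400,300))]),np.hstack([cv2.resize(a,(400,300)),np.zeros((300,400,3),np.uint8)])]))
E
```

```text
17.4 [387.1 265.1 390.8] [ 3.142 -0.     1.335] [-0.01 -0.22 -6.2 ] [-0.08  0.   -0.02] 13.321459452586476
wrist red 364 [544.6 221.3] [495.8 272.8 282.1] [501.1 277.  284.9]
wrist red 333 [525.7 342.9] [481.3 209.7 281.5] [487.3 213.2 284.5]
wrist prong -1 -12 206 [ -6.3 -30.2 253.9] 256.8
wrist prong 1 -12 217 [ -5.8  34.7 254. ] 256.9
wrist prong -1 -2 389 [  5.9 -30.7 253.6] 254.8
wrist prong 1 -2 459 [  6.1  34.1 253.6] 254.8
wrist prong -1 40 120 [ 41.7 -30.8 262.1] 263.5
top red 11 [201.6 255.1] [499.  266.7 281.1] [502.2 272.1 433.9]
top red 8 [224.9 260.9] [481.9 205.6 283.7] [484.2 207.4 285.6]
top prong -1 -12 11 [ -5.5 -34.1 253.3] 259.2
top prong 1 -12 9 [ -6.4  30.9 254. ] 256.5
top prong -1 -2 15 [  6.  -35.2 254. ] 257.2
top prong 1 -2 16 [  4.9  30.9 253.5] 255.4
top prong -1 40 21 [ 49.9 -33.8 264.2] 267.8
top prong 1 40 21 [ 51.1  31.6 264.1] 268.4
side red 10 [291.6 140.8] [499.  268.6 280.1] [503.6 276.7 285.4]
side red 11 [288.8 154.5] [483.4 204.7 281.2] [486.9 209.3 285.4]
side prong -1 -12 8 [ -8.1 -33.  253.6] 258.4
side prong 1 -12 8 [ -7.8  32.6 255.6] 259.0
side prong -1 -2 13 [  7.5 -34.1 254.3] 258.1
side prong 1 -2 14 [  6.6  32.4 252.1] 255.6
side prong -1 40 17 [ 48.5 -33.7 263.7] 268.2
side prong 1 40 16 [ 49.   31.3 266.3] 268.4
```

View pics/v6.png

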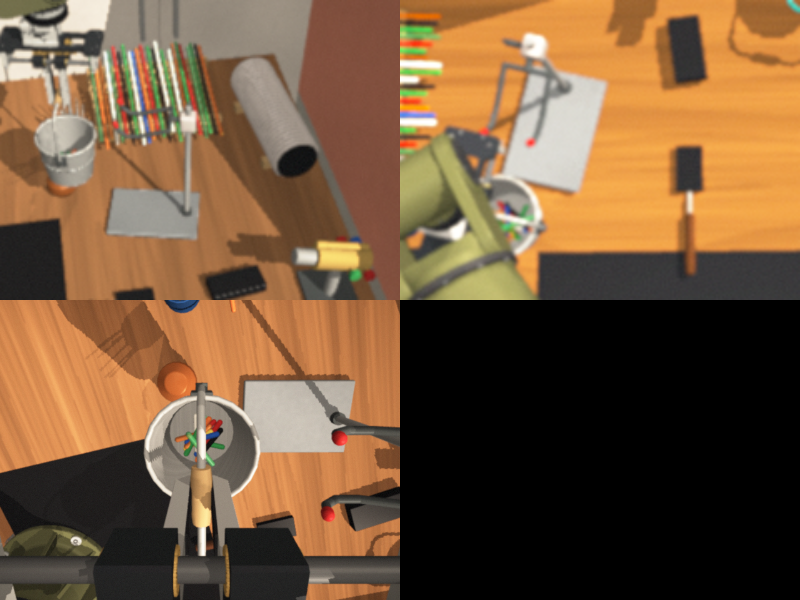

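The noses sit at about z 280, so the seat is near 251 and the resting wire near 258. In the view the pail hangs plumb on the nose side of the hook, with the red noses at wrist-inset (340,437) and (328,513). I'll advance 136 mm with the wire at about 310.

Call:
{"method": "drive_tool", "body": {"rows": [{"offset": [0, 1, 0], "spin": 0, "jaw": 4}, {"offset": [0, 2, 0], "spin": 0, "jaw": 4}, {"offset": [0, 3, 0], "spin": 0, "jaw": 4}, {"offset": [0, 4, 0], "spin": 0, "jaw": 4}, {"offset": [0, 5, 0], "spin": 0, "jaw": 4}, {"offset": [0, 6, 0], "spin": 0, "jaw": 4}, {"offset": [0, 7, 0], "spin": 0, "jaw": 4}, {"offset": [-0.1, 8, 0], "spin": 0, "jaw": 4}, {"offset": [-0.1, 8, 0], "spin": 0, "jaw": 4}, {"offset": [-0.1, 8, 0], "spin": 0, "jaw": 4}, {"offset": [-0.1, 8, 0], "spin": 0, "jaw": 4}, {"offset": [-0.1, 8, 0], "spin": 0, "jaw": 4}, {"offset": [-0.1, 8, 0], "spin": 0, "jaw": 4}, {"offset": [-0.1, 8, 0], "spin": 0, "jaw": 4}, {"offset": [-0.1, 8, 0], "spin": 0, "jaw": 4}, {"offset": [0, 8, 0], "spin": 0, "jaw": 4}, {"offset": [0, 8, 0], "spin": 0, "jaw": 4}, {"offset": [0, 7, 0], "spin": 0, "jaw": 4}, {"offset": [0, 6, 0], "spin": 0, "jaw": 4}, {"offset": [0, 5, 0], "spin": 0, "jaw": 4}]}}

```text
clock: 19.55
eef_pos: [509.9, 234.8, 390.7]
eef_rot: [-3.141, 0.0, 1.335]
wrist_force: [-1.1, 0.1, -5.3]
finger_gap: 13.3
```

Call:
{"method": "drive_tool", "body": {"rows": [{"offset": [0, 4, 0], "spin": 0, "jaw": 4}, {"offset": [0, 3, 0], "spin": 0, "jaw": 4}, {"offset": [0, 2, 0], "spin": 0, "jaw": 4}, {"offset": [0, 1, 0], "spin": 0, "jaw": 4}, {"offset": [0, 0, 0], "spin": 0, "jaw": 4}, {"offset": [0, 0, 0], "spin": 0, "jaw": 4}]}}

```text
clock: 20.15
eef_pos: [519.0, 232.6, 390.8]
eef_rot: [3.142, -0.0, 1.335]
wrist_force: [-0.3, -0.3, -4.8]
finger_gap: 13.3
```

```bash
python3 m2.py
python3 - <<'E'
import cv2,numpy as np
a=cv2.imread('pics/n_wrist.png');b=cv2.imread('pics/n_side.png')[80:260,220:460]
cv2.imwrite('pics/v7.png',np.hstack([cv2.resize(b,(400,300)),cv2.resize(a,(400,300))]))
E
```

```text
20.15 [519.  232.6 390.8] [ 3.142 -0.     1.335] [-0.25 -0.34 -4.78] [ 0.03 -0.04 -0.06] 13.269313686640979
wrist red 6 [350.5 200. ] [542.  264.8 252.2] [543.3 265.2 252.6]
wrist red 434 [260.7 219.2] [498.6 272.3 281.7] [503.4 276.5 285.1]
wrist red 202 [261.7 340.8] [481.4 210.4 281.9] [502.3 245.1 352.9]
wrist prong -1 -12 6 [ -3.1 -20.5 312.1] 313.1
wrist prong 1 -12 331 [ -6.5  33.5 254.7] 307.5
wrist prong -1 -2 576 [  2.6 -33.2 311.6] 312.5
wrist prong 1 -2 1255 [  3.   32.2 311.1] 312.9
wrist prong -1 40 848 [ 49.8 -31.  262.8] 267.0
wrist prong 1 40 904 [ 49.   34.6 263.6] 267.4
top prong -1 -12 11 [ -6.4 -34.8 255.5] 259.0
top prong -1 -2 20 [  3.6 -35.5 306.4] 313.4
top prong -1 40 33 [ 49.8 -34.6 262.7] 267.4
side red 3 [291. 140.] [497.6 272.2 280.9] [498.2 277.5 281.2]
side red 9 [288.9 154.6] [483.5 204.9 281.5] [486.7 211.2 285.2]
side prong -1 -12 8 [ -8.3 -32.7 254.6] 276.4
side prong 1 -12 2 [ -3.   33.2 253.2] 254.7
side prong -1 -2 21 [  4.4 -32.9 311.5] 315.0
side prong 1 -2 22 [  3.7  32.1 255. ] 315.1
side prong -1 40 28 [ 49.1 -33.8 260.7] 266.9
side prong 1 40 21 [ 48.6  34.  262.7] 267.6
```

View pics/v7.png

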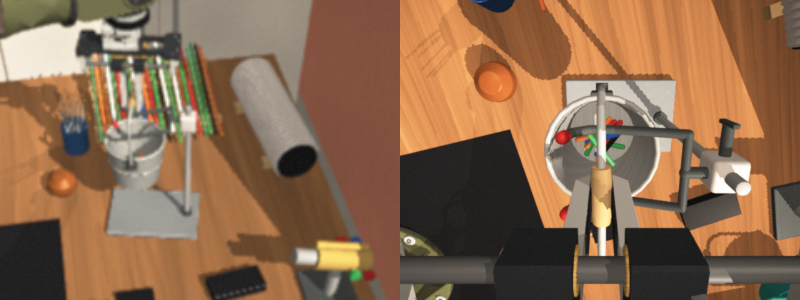

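The wire is above the flat seat (+3 mm) and spans both prongs, which lie between the wire and the rim. I'll lower it to just above contact.

Call:
{"method": "drive_tool", "body": {"rows": [{"offset": [0, 0, 1], "spin": 0, "jaw": 4}, {"offset": [0, 0, 3], "spin": 0, "jaw": 4}, {"offset": [0, 0, 5], "spin": 0, "jaw": 4}, {"offset": [0, 0, 6], "spin": 0, "jaw": 4}, {"offset": [0, 0, 6], "spin": 0, "jaw": 4}, {"offset": [0, 0, 6], "spin": 0, "jaw": 4}, {"offset": [0, 0, 6], "spin": 0, "jaw": 4}, {"offset": [0, 0, 5], "spin": 0, "jaw": 4}, {"offset": [0, 0, 4], "spin": 0, "jaw": 4}, {"offset": [0, 0, 2], "spin": 0, "jaw": 4}, {"offset": [0, 0, 1], "spin": 0, "jaw": 4}, {"offset": [0, 0, 1], "spin": 0, "jaw": 4}, {"offset": [0, 0, 1], "spin": 0, "jaw": 4}, {"offset": [0, 0, 0], "spin": 0, "jaw": 4}, {"offset": [0, 0, 0], "spin": 0, "jaw": 4}]}}

```text
clock: 21.8
eef_pos: [519.1, 232.6, 343.8]
eef_rot: [3.141, -0.0, 1.335]
wrist_force: [-0.2, 0.2, -5.8]
finger_gap: 13.3
```

Call:
{"method": "drive_tool", "body": {"rows": [{"offset": [0, 0, 0.5], "spin": 0, "jaw": 4}, {"offset": [0, 0, 0.5], "spin": 0, "jaw": 4}, {"offset": [0, 0, 0], "spin": 0, "jaw": 4}]}}

```text
clock: 22.1
eef_pos: [519.1, 232.5, 342.7]
eef_rot: [-3.141, 0.0, 1.335]
wrist_force: [0.4, -0.1, -5.7]
finger_gap: 13.1
```

Call:
{"method": "drive_tool", "body": {"rows": [{"offset": [0, 0, 0.5], "spin": 0, "jaw": 4}, {"offset": [0, 0, 0.5], "spin": 0, "jaw": 4}, {"offset": [0, 0, 0], "spin": 0, "jaw": 4}]}}

```text
clock: 22.4
eef_pos: [519.1, 232.6, 341.7]
eef_rot: [-3.142, 0.0, 1.335]
wrist_force: [0.1, -0.4, -4.4]
finger_gap: 13.4
```

Call:
{"method": "drive_tool", "body": {"rows": [{"offset": [0, 0, 0.5], "spin": 0, "jaw": 4}, {"offset": [0, 0, 0], "spin": 0, "jaw": 4}, {"offset": [0, 0, 0], "spin": 0, "jaw": 4}]}}

```text
clock: 22.7
eef_pos: [519.1, 232.6, 341.2]
eef_rot: [3.142, -0.0, 1.335]
wrist_force: [0.8, -0.3, -5.5]
finger_gap: 13.2
```

Call:
{"method": "drive_tool", "body": {"rows": [{"offset": [0, 0, 0.5], "spin": 0, "jaw": 4}, {"offset": [0, 0, 0], "spin": 0, "jaw": 4}, {"offset": [0, 0, 0], "spin": 0, "jaw": 4}]}}

```text
clock: 23.0
eef_pos: [519.1, 232.6, 340.7]
eef_rot: [-3.142, -0.0, 1.335]
wrist_force: [-0.4, 0.3, -5.6]
finger_gap: 13.0
```

Call:
{"method": "drive_tool", "body": {"rows": [{"offset": [0, 0, 0.5], "spin": 0, "jaw": 4}, {"offset": [0, 0, 0.4], "spin": 0, "jaw": 4}, {"offset": [0, 0, 0], "spin": 0, "jaw": 4}]}}

```text
clock: 23.3
eef_pos: [519.1, 232.6, 339.8]
eef_rot: [-3.141, 0.0, 1.335]
wrist_force: [0.6, -0.1, -4.9]
finger_gap: 13.0
```

Call:
{"method": "drive_tool", "body": {"rows": [{"offset": [0, 0, 0.5], "spin": 0, "jaw": 4}, {"offset": [0, 0, 0], "spin": 0, "jaw": 4}, {"offset": [0, 0, 0], "spin": 0, "jaw": 4}]}}

```text
clock: 23.6
eef_pos: [519.1, 232.6, 339.3]
eef_rot: [-3.142, -0.0, 1.335]
wrist_force: [0.0, -0.9, -5.5]
finger_gap: 12.9
```

Call:
{"method": "drive_tool", "body": {"rows": [{"offset": [0, 0, 0.5], "spin": 0, "jaw": 4}, {"offset": [0, 0, 0], "spin": 0, "jaw": 4}, {"offset": [0, 0, 0], "spin": 0, "jaw": 4}]}}

```text
clock: 23.9
eef_pos: [519.1, 232.6, 339.0]
eef_rot: [3.141, -0.0, 1.335]
wrist_force: [-0.6, 0.8, -3.4]
finger_gap: 12.8
```

Contact is beginning at TCP 339.0, with the wire at about 258 as predicted.

Call:
{"method": "drive_tool", "body": {"rows": [{"offset": [0, 0, 0.4], "spin": 0, "jaw": 4}, {"offset": [0, 0, 0], "spin": 0, "jaw": 4}, {"offset": [0, 0, 0], "spin": 0, "jaw": 4}]}}

```text
clock: 24.2
eef_pos: [519.1, 232.6, 338.8]
eef_rot: [3.141, -0.0, 1.335]
wrist_force: [-1.5, 0.1, 0.3]
finger_gap: 13.3
```

Call:
{"method": "drive_tool", "body": {"rows": [{"offset": [0, 0, 0.3], "spin": 0, "jaw": 4}, {"offset": [0, 0, 0], "spin": 0, "jaw": 4}, {"offset": [0, 0, 0], "spin": 0, "jaw": 4}]}}

```text
clock: 24.5
eef_pos: [519.2, 232.6, 338.6]
eef_rot: [3.141, -0.0, 1.335]
wrist_force: [-0.9, 0.2, 4.6]
finger_gap: 13.3
```

The hook now carries the pail's full weight. I'll relax 0.3 mm, then open slowly.

Call:
{"method": "drive_tool", "body": {"rows": [{"offset": [0, 0, -0.3], "spin": 0, "jaw": 4}, {"offset": [0, 0, 0], "spin": 0, "jaw": 4}]}}

```text
clock: 24.7
eef_pos: [519.2, 232.6, 338.6]
eef_rot: [3.141, -0.0, 1.335]
wrist_force: [-1.6, -1.0, 4.0]
finger_gap: 13.3
```

Call:
{"method": "drive_tool", "body": {"rows": [{"offset": [0, 0, 0], "spin": 0, "jaw": 13}, {"offset": [0, 0, 0], "spin": 0, "jaw": 14}, {"offset": [0, 0, 0], "spin": 0, "jaw": 15}, {"offset": [0, 0, 0], "spin": 0, "jaw": 16}, {"offset": [0, 0, 0], "spin": 0, "jaw": 17}, {"offset": [0, 0, 0], "spin": 0, "jaw": 18}, {"offset": [0, 0, 0], "spin": 0, "jaw": 20}, {"offset": [0, 0, 0], "spin": 0, "jaw": 24}, {"offset": [0, 0, 0], "spin": 0, "jaw": 28}, {"offset": [0, 0, 0], "spin": 0, "jaw": 32}, {"offset": [0, 0, 0], "spin": 0, "jaw": 36}, {"offset": [0, 0, 0], "spin": 0, "jaw": 40}, {"offset": [0, 0, 0], "spin": 0, "jaw": 40}]}}

```text
clock: 26.0
eef_pos: [519.1, 232.6, 338.4]
eef_rot: [-3.142, 0.0, 1.335]
wrist_force: [0.1, -0.1, -0.2]
finger_gap: 39.8
```

```bash
python3 m2.py
python3 - <<'E'
import cv2,numpy as np
a=cv2.imread('pics/n_wrist.png');b=cv2.imread('pics/n_side.png')[80:260,220:460]
cv2.imwrite('pics/v8.png',np.hstack([cv2.resize(b,(400,300)),cv2.resize(a,(400,300))]))
E
```

```text
26.0 [519.1 232.6 338.4] [-3.142  0.     1.335] [ 0.14 -0.09 -0.21] [-0.01 -0.09 -0.04] 39.750042363114765
wrist red 3 [331. 225.] [531.  267.4 250. ] [531.4 267.6 250.1]
wrist red 831 [240.3 255.5] [499.  272.6 281.5] [503.7 276.9 285.4]
wrist red 40 [262.9 404.4] [487.8 207.2 275.9] [513.6 261.2 350.4]
wrist prong -1 -12 419 [ -7.4 -30.1 254.3] 257.5
wrist prong 1 -12 517 [ -6.8  34.3 254.6] 257.8
wrist prong -1 -2 955 [  4.  -31.3 258.7] 260.4
wrist prong 1 -2 1515 [  3.5  33.  258.9] 260.7
wrist prong 1 40 1133 [ 50.3  34.5 264.8] 267.7
top prong -1 -12 1 [ -4.6 -37.2 254.6] 254.6
top prong -1 -2 18 [  4.9 -36.3 257.8] 261.1
top prong -1 40 23 [ 49.5 -34.6 264.5] 269.5
side red 9 [288.7 154.7] [483.  206.6 280.6] [486.8 209.3 284.3]
side prong -1 -12 10 [ -7.3 -33.4 254.7] 257.8
side prong 1 -12 8 [ -8.8  29.7 256.7] 261.5
side prong -1 -2 21 [  5.5 -32.9 257.9] 262.4
side prong 1 -2 15 [  7.1  31.3 258.6] 262.0
side prong -1 40 17 [ 48.4 -33.5 263.2] 268.4
side prong 1 40 16 [ 49.   31.9 265.4] 268.7
```

View pics/v8.png

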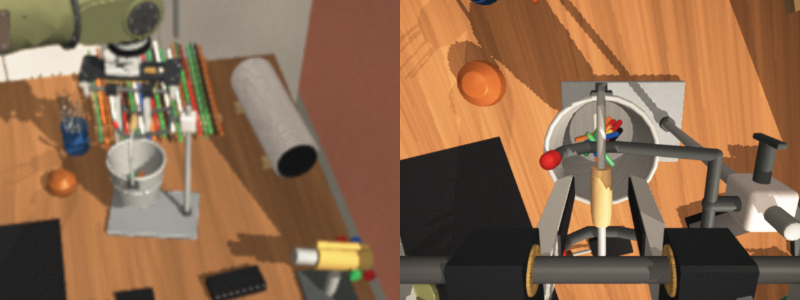

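The wire (top at 260.6) rests on both prongs, and the fingers are free on either side of the grip. I'll retreat straight up.

Call:
{"method": "drive_tool", "body": {"rows": [{"offset": [0, 0, -2], "spin": 0, "jaw": 40}, {"offset": [0, 0, -5], "spin": 0, "jaw": 40}, {"offset": [0, 0, -8], "spin": 0, "jaw": 40}, {"offset": [0, 0, -10], "spin": 0, "jaw": 40}, {"offset": [0, 0, -10], "spin": 0, "jaw": 40}, {"offset": [0, 0, -12], "spin": 0, "jaw": 40}, {"offset": [0, 0, -15], "spin": 0, "jaw": 40}, {"offset": [0, 0, -15], "spin": 0, "jaw": 40}, {"offset": [0, 0, -15], "spin": 0, "jaw": 40}, {"offset": [0, -25, -10], "spin": 0, "jaw": 40}, {"offset": [0, -30, 0], "spin": 0, "jaw": 40}, {"offset": [0, -30, 0], "spin": 0, "jaw": 40}, {"offset": [0, -30, 0], "spin": 0, "jaw": 40}, {"offset": [0, -20, 0], "spin": 0, "jaw": 40}, {"offset": [0, 0, 0], "spin": 0, "jaw": 40}, {"offset": [0, 0, 0], "spin": 0, "jaw": 40}, {"offset": [0, 0, 0], "spin": 0, "jaw": 40}, {"offset": [0, 0, 0], "spin": 0, "jaw": 40}, {"offset": [0, 0, 0], "spin": 0, "jaw": 40}, {"offset": [0, 0, 0], "spin": 0, "jaw": 40}]}}

```text
clock: 28.15
eef_pos: [388.1, 264.0, 440.3]
eef_rot: [-3.141, 0.0, 1.335]
wrist_force: [-0.2, -0.4, 0.3]
finger_gap: 39.9
```

```bash
cat > fin.py <<'E'
from h import *
M=np.array([[.972,.233,0],[-.233,.972,0],[0,0,1]]); O=np.array([516,232.7,0])
for k in range(3):
    for n in('wrist','side'):
        c=cam(n); W=(cloud(c)-O)@np.array([[.972,.233,0],[-.233,.972,0],[0,0,1]]); x,y,z=W[...,0],W[...,1],W[...,2]
        W=W[(c['depth']>0)&(abs(z-164)<7)&(np.hypot(x,y)<75)]; r=np.hypot(W[:,0]-3,W[:,1]); q=W[(r>52)&(r<63)]
        A=np.c_[q[:,:2],np.ones(len(q))]
        print(n,len(q),'rim z',np.median(q[:,2]).round(1),'x',np.percentile(q[:,0],[1,99]).round(1),'y',np.percentile(q[:,1],[1,99]).round(1),[ (sgn,np.percentile(q[q[:,0]*sgn>35][:,2],80).round(1)) for sgn in(-1,1) if (q[:,0]*sgn>35).any()])
    if k==2:
        s=c['color'].copy(); cv2.imwrite('pics/f_side.png',s)
s=manip.read_state(); print(s['clock'],np.round(s['eef_pos'],1),np.round(s['wrist_force'],2))
a=cam('wrist')['color']; t=cam('top')['color']
cv2.imwrite('pics/v9.png',np.vstack([np.hstack([cv2.resize(a,(400,300)),cv2.resize(t,(400,300))]),np.hstack([cv2.resize(s_,(400,300)) for s_ in (cv2.imread('pics/f_side.png'),cv2.imread('pics/f_side.png')[80:260,220:460])])]))
E
python3 fin.py
```

```text
wrist 2514 rim z 164.0 x [-56.5  60.1] y [-61.1  62. ] [(-1, np.float64(165.1)), (1, np.float64(164.4))]
side 199 rim z 163.5 x [-55.4  61.5] y [-62.2  58.9] [(-1, np.float64(166.8)), (1, np.float64(165.3))]
wrist 2508 rim z 164.0 x [-56.5  60.3] y [-61.  62.] [(-1, np.float64(165.2)), (1, np.float64(164.4))]
side 194 rim z 163.4 x [-55.9  61.5] y [-61.9  60.9] [(-1, np.float64(166.5)), (1, np.float64(166.2))]
wrist 2505 rim z 164.0 x [-56.5  60.1] y [-61.   62.1] [(-1, np.float64(165.3)), (1, np.float64(164.5))]
side 198 rim z 163.7 x [-56.3  61.7] y [-60.3  59.7] [(-1, np.float64(165.6)), (1, np.float64(166.0))]
28.45 [387.9 264.1 440.5] [ 0.43 -0.66 -0.27]
```

View pics/v9.png

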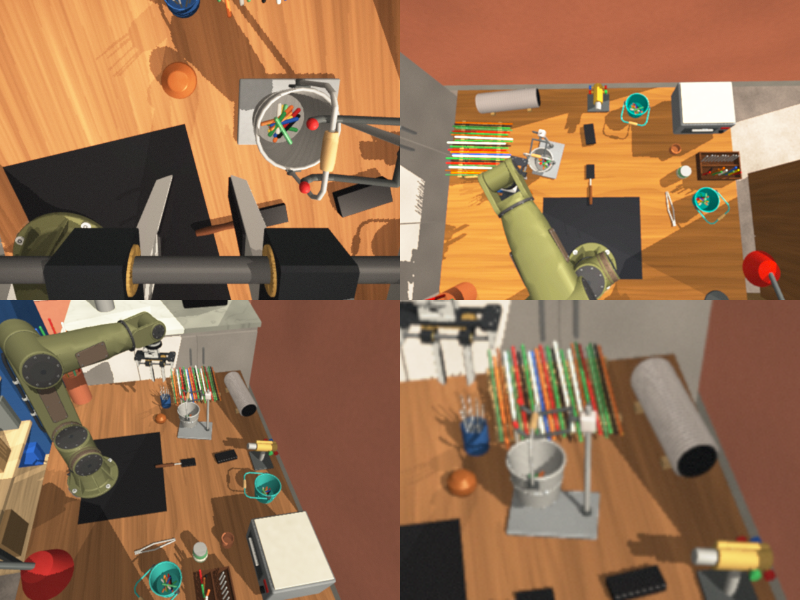

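The pail hangs level and still on both prongs. The gripper is clear of it and nothing else appears to have moved, so I'm handing in.

```bash
python3 -c "
from cell import manip; print(manip.sign_off())"
```

```text
the job is handed in; nothing more can be done
None
```

The steel offcut pail now hangs over both prongs of the lab stand's hook, and I handed the job in at about 28.5 s of the 72 s allowed.

- **Bail:** I pinched the grip and swung the bail upright in an arc with the pail standing on the bench. The fitted rim centre stayed within about 1 mm of its starting place throughout.
- **Carry and hang:** I lifted the pail by the bail, carried it over the noses, and lowered it in steps of half a millimetre or less once near the seat. Contact came with the wire about 258 mm above the bench, which put the real seat about 13 mm above the clamp's middle setting. By then the hook carried the pail's weight plus a few newtons, about 10 to 11 N, below its 15 N limit. Then I let go and backed clear.
- **Last checks:** the rim stood at about 164 mm, level to about 1 mm across, and did not move over three successive looks. The wrist force read zero within sensor noise. By eye, the other things stood where they were.

**Small disagreements:**
- The finger opening read 13 mm on the 15 mm grip.
- The cameras differed by 1 to 3 mm on the prongs' sideways place, within the room available.
- My 0.3 mm easing before opening barely changed the force.
- During the arc the grip briefly pushed the bail with up to about 6 N.

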